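# Clip the slate clamp on and pin it

## Task

The cracked slate in the dressing jig is about to be trimmed: slide the sprung clamp along its track until it is fully home and its jaw has clipped over the slate's edge, then take the lock pin (the one with the round grooved steel head) from the wooden rack and drop it right down through the clamp and the track, head seated on the clamp, so that the clamp cannot back off. Do not lean on the slate, leave it in its bed, and leave the other tools where they are.

Things in the scene. Friction and masses are not known exactly. Their poses are not given: they have to be found in the camera images.
- jig: Slate jig fixed to the bench: dark steel track 285 x 80 mm, top at 34 mm (low side guides to 42 mm), then a wooden bed 140 x 150 mm, 50 mm high. Origin on the bench under the slate's near edge, on the centre line; +x is the clamping direction (track to bed), z up. Track x = -250 to +35 mm, bed +30 to +170 mm, end stop at +152 mm.
- clamp (a joint): Travel of the sprung clamp along the jig's +x, m: 0 = fully drawn back, 0.080 = fully home (end stop). It starts anywhere from 0 to 0.040, slides with light friction and stays where it is left; jaw meets the slate at about 0.055 where the push rises to about 10 to 18 N, then eases to 5 N once the jaw is up at about 0.068.
- jaw (a joint): Angle of the clamp's hinged upper jaw, rad: 0 = sprung down and closed on nothing, grows as its tip rises; about 0.11 when it sits on the slate. The spring pushes it closed. Its sloping nose rides up over the slate's edge by itself when the clamp is pushed.
- push_face (a point): Centre of the rear face of the clamp's upright push plate (50 mm wide across the track, 12 mm thick, standing from 44 to 89 mm above the bench); this point is 68 mm above the bench. Axes as the jig. Push here towards the jig's +x.
- clamp_hole (a point): Mouth of the round 13 mm hole down through the clamp's 10 mm thick base plate, on its top face, 45 mm above the bench, 52 mm ahead of push_face and 42 mm behind the jaw's hinge cheeks (cheeks up to 73 mm above the bench). The clamp's base is 50 mm wide.
- track_hole (a point): Mouth of the round 13 mm hole through the 34 mm thick track, on the track's top face, on the centre line, 95 mm behind the slate's edge. Lies exactly under clamp_hole when the clamp is fully home and is covered by the clamp until then.
- jaw_tip (a point): Underside of the jaw's gripping pad, 34 mm wide; home it lies 9 mm in from the slate's edge, on top of the slate.
- slate: Cracked grey slate 150 x 132 x 8 mm, loose, lying flat in the jig's bed with its near edge overhanging the bed by 30 mm. Origin on its underside in the middle of its near edge, 50 mm above the bench; x runs along the jig's +x. Fragile.
- rack: Wooden block 200 x 60 x 50 mm fixed on the bench, with three 13 mm holes along its x axis, 60 mm apart. Origin under its centre.
- pin: Steel lock pin standing in one of the rack's holes: shank 10 mm thick, 40 mm long, tapered foot; round grooved head 22 mm in diameter, 24 mm tall, flat underneath. Origin at the shank's tip, z up towards the head. In the rack its head spans 50 to 74 mm above the bench. Seated in the clamp, its tip is 5 mm above the bench.
- pin_tip (a point): Lower end of the lock pin's shank, on its axis.
- pin_head (a point): Middle of the lock pin's head, 52 mm up from the tip.
- awl: Scribing awl with a pear-shaped wooden handle 28 mm thick, standing in the rack, top 98 mm above the bench. Not needed. Origin at its tip, z up.
- punch: Steel punch with a square 18 mm head 40 mm tall, standing in the rack, top 90 mm above the bench. Not needed. Origin at its tip, z up.
- divider: Brass spring divider, 150 x 52 mm, 8 mm thick, lying flat on the bench beside the track (far side). Not needed. Origin in its middle on the bench.
- hook: Tarnished copper slate hook, 105 mm long, 6 mm wire, lying on the bench beside the track (near side). Not needed. Origin in its middle on the bench.
Not all that is in view belongs to the job. What is meant by the slate is not green or yellow, and is the larger of those in its own colour.

How it is judged:
On the way, in this order (a step that is already met when the one before it is completed fails the run):
1. the clamp is fully home (within 3 mm) and its jaw sits on the slate (value of joint clamp above 0.077 m and value of joint jaw between 0.06 and 0.17 rad), for 0.2 s.
2. the lock pin is down through clamp and track (horizontal distance between pin_tip and track_hole below 0.005 m and z of pin_tip in the frame of jig below 0.011 m), for 0.1 s.
At the end, for the whole second after the job is handed in: Clamp within 3 mm of fully home, jaw resting on the slate (0.06 to 0.17 rad); lock pin at rest, upright within 0.15 rad, tip within 5 mm of the track hole's axis and under 11 mm above the bench (5 mm when seated); slate flat (0.06 rad), within 8 mm of its start (all of step 1 and all of step 2 and angle between pin's own z axis and vertical below 0.15 rad and linear speed of pin below 0.02 m/s and distance of slate from where it was at the start of the episode below 0.008 m and angle between slate's own z axis and vertical below 0.06 rad); the robot touches nothing.
It fails at once if the fingers press on the slate with more than 5 N (contact force between the fingers and slate above 5 N).
It fails at once if the awl is moved more than 25 mm (distance of awl from where it was at the start of the episode above 0.025 m).
It fails at once if the punch is moved more than 25 mm (distance of punch from where it was at the start of the episode above 0.025 m).
It fails at once if the divider is moved more than 30 mm (distance of divider from where it was at the start of the episode above 0.03 m).
It fails at once if the copper hook is moved more than 30 mm (distance of hook from where it was at the start of the episode above 0.03 m).
It also fails if it takes over 72 s, if anything falls off the work surface, if the arm or the gripper's body presses on something with over 40 N, if the wrist force passes 120 N, or if a joint passes its speed limit or range.

## Robot

A 7-joint arm with a two-finger parallel gripper is mounted at the origin on the work surface. World frame = base frame: x ahead of the robot, y to its left, z up, the work surface at z = 0. Lengths are in m, angles in rad, forces in N, time in s.
With the tool pointing down it reaches from about 0.425 to 0.95 m from the base axis. Payload 4.7 kg.
Tool frame: the origin (TCP) lies midway between the tips of the shut fingers; the grasp point (between the pads) lies 19 mm behind it; z points along the fingers, y is the line along which they close (so a half turn about z gives the same grasp; the last joint's range is limited). The gripper opens to 87 mm and grips with 3 to 60 N. Pads are 19 mm wide; open, the fingers measure 117 mm over their backs; the gripper's body (75 mm by 190 mm) begins 51 mm behind the grasp point.
Start: joints at [1.114, 0.469, -0.049, 1.532, 0.024, 1.141, -0.082], TCP at [0.28, -0.614, 0.223] pointing down, gripper open.
Joint ranges: [-2.59, 2.59], [-0.33, 1.99], [-1.39, 1.29], [0.1, 2.45], [-1.04, 4.18], [0.21, 1.99], [-2.66, 2.66]. Speed limits (rad/s): [2.57, 2.57, 3.14, 3.14, 3.14, 3.14, 3.14].

## Interface

Orientations are given as a rotation vector (axis times angle).
In Python, from cell import r, eyes gives the robot as it stands.
- The arm moves only by the tool jog_arm, never from a script. Its argument "targets" is a list of rows, each an object with "linear": the shift along the tool's x, y, z in units of 500 mm (1.0 is 500 mm), a list of three; "rot": the turn, a rotation vector about the tool's x, y, z in units of 90 degrees (1.0 is 90 degrees), a list of three; "grip": the finger opening in mm, from 0 to 87. In form: [{"linear": [dx, dy, dz], "rot": [wx, wy, wz], "grip": grip}, ...]. A call has 1 to 20 rows; each row is the pose to reach, as a shift and turn from the pose commanded when the call began, along the tool's axes at that moment; what a row does not reach only later rows make up. A row lasts 1/12 s, in which the tool goes at most 41.7 mm and 7.16 degrees, less where a joint would pass 70% of its speed; a pose out of reach is approached as far as the arm can. A call with a number of a shift or a turn outside -1 to 1 is refused whole. A call with a gripper value outside its range is refused whole. The fingers move at their own pace and stop on an object; "squeeze" is the grip in N (left out, the last holds). Time passes only in rows, so rows that repeat a pose let the fingers close. It gives the time, the measured TCP pose, the force, the opening and the grip force at its end, in the units of the state.
- r.get_obs(): the state, without advancing time (a new reading comes with each control period).
- eyes.grab_frame(name): name is "scene" or "top" or "wrist"; returns a dict with "img" (384x512x3 uint8, red, green, blue), "mtx" (3x3 intrinsics, pixels), "dist_coeffs" ([k1, k2, p1, p2, k3] as OpenCV has them; the pictures are not rectified), "rvec" (rotation vector, rad) and "tvec" (3), from world to camera coordinates, as OpenCV has them. Camera axes: x right, y down, z forward; pixel columns grow to the right and rows downward; lengths in m; the calibration is good to about 2 mm. A picture is of the moment at which its call begins. There is no depth.
- r.finish_job(): hands the job in; it is judged then, once.
The state is a dict: "clock": time; "joint_pos": joint angles; "joint_vel": joint speeds; "joint_efforts": joint torques, N m; "tool_pos": TCP position; "orientation": TCP orientation; "contact_force": force on the tool from outside, world axes, zero at the start; "moment": the same for the moment, N m; "grip_width": opening from 0.0 (shut) to 1.0 (fully open); "gripper_force": force on a finger pad.
Only numpy, scipy, OpenCV 4.12 (cv2) and the standard library are available. Lean on these libraries where they do the work, as an engineer would, in place of code of your own. Each camera call takes 0.05 s, during which the arm holds its last target. There are 200 camera calls.

## Working session

There is one attempt and no reset: what is moved stays moved. The work goes in short steps, Python scripts to look and compute and a tool call to move; the robot and the scene stay as the last step left them, time stands still between calls to the robot, and variables do not carry over. Pictures are saved under pics/ and viewed, at most 10 in all, crops included, and the job is handed in when it is done.

Besides the shell and the picture viewer there is one more tool, called after "Emit:" by a JSON object that holds its "name" and its "arguments", one argument or row to a line. jog_arm: Moves the arm, as the interface text tells. Shifts and turns lie within -1 to 1; 1 stands for 500 mm of shift or 90 degrees of turn. Its arguments: {"type":"object","properties":{"targets":{"type":"array","items":{"type":"object","properties":{"linear":{"type":"array","items":{"type":"number","minimum":-1,"maximum":1}},"rot":{"type":"array","items":{"type":"number","minimum":-1,"maximum":1}},"grip":{"type":"number"}}}},"squeeze":{"type":"number"}},"required":["targets"]}

```bash
mkdir -p pics
cat > h.py <<'E'
import numpy as np, cv2
from cell import r, eyes
def grab(n,save=None):
    f=eyes.grab_frame(n)
    if save: cv2.imwrite(save,cv2.cvtColor(f["img"],cv2.COLOR_RGB2BGR))
    return f
def ray(f,p):
    u=cv2.undistortPoints(np.array([[p]],float),f["mtx"],f["dist_coeffs"])[0,0]
    R=cv2.Rodrigues(np.array(f["rvec"],float))[0]; t=np.array(f["tvec"],float).ravel()
    return -R.T@t, R.T@np.array([u[0],u[1],1.])
def onz(f,p,z):
    c,d=ray(f,p); return c+d*(z-c[2])/d[2]
def tri(f1,p1,f2,p2):
    c1,d1=ray(f1,p1);c2,d2=ray(f2,p2)
    s=np.linalg.lstsq(np.c_[d1,-d2],c2-c1,rcond=None)[0]
    a,b=c1+s[0]*d1,c2+s[1]*d2
    return (a+b)/2,np.linalg.norm(a-b)
def proj(f,P):
    return cv2.projectPoints(np.array(P,float).reshape(-1,1,3),np.array(f["rvec"],float),np.array(f["tvec"],float),f["mtx"],f["dist_coeffs"])[0][:,0]
E
python3 - <<'E'
from h import *
import pickle
F={n:grab(n) for n in("scene","top","wrist")}
pickle.dump(F,open("F0.pkl","wb"))
for n in("scene","top"):
    cv2.imwrite(f"pics/{n}0.png",cv2.resize(cv2.cvtColor(F[n]["img"],cv2.COLOR_RGB2BGR),(800,600),interpolation=cv2.INTER_CUBIC))
    print(n,ray(F[n],(256,192)))
print(r.get_obs())
E
```

```text
scene (array([1.19627438, 0.43462311, 0.65321149]), array([-0.68954485, -0.45406576, -0.56461421]))
top (array([ 0.29984079, -0.02115509,  1.15482788]), array([ 0.16221978, -0.02347752, -0.98648137]))
{'clock': 0.15, 'joint_pos': array([ 1.11409513,  0.46926494, -0.04860404,  1.53341382,  0.02410072,
        1.14102672, -0.08231696]), 'joint_vel': array([-0.00046542, -0.00362419,  0.00068982, -0.0030959 ,  0.00216584,
        0.00014704, -0.00073571]), 'joint_efforts': array([ 9.56804397e-04, -5.08426702e+01, -8.07400374e-02, -2.36418933e+01,
       -6.13326835e-02,  3.56498477e-02,  1.08012152e-04]), 'tool_pos': array([ 0.27986512, -0.613736  ,  0.22173705]), 'orientation': array([-3.06854276e+00, -6.66587293e-01,  5.78877188e-04]), 'contact_force': array([0.61386922, 0.48664723, 0.0016719 ]), 'moment': array([-0.0457192 , -0.0187985 , -0.03023321]), 'gripper_force': 0.0, 'grip_width': 1.0063252430496428}
```

View pics/top0.png

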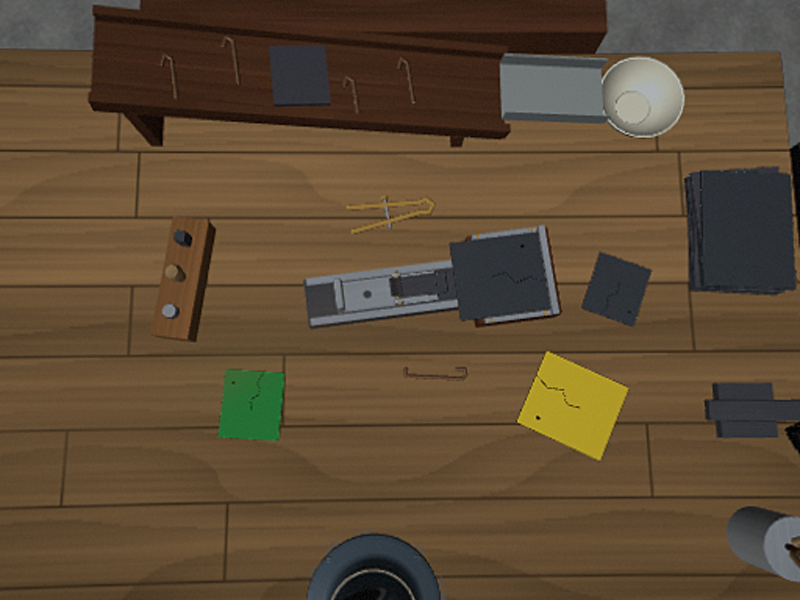

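View pics/scene0.png

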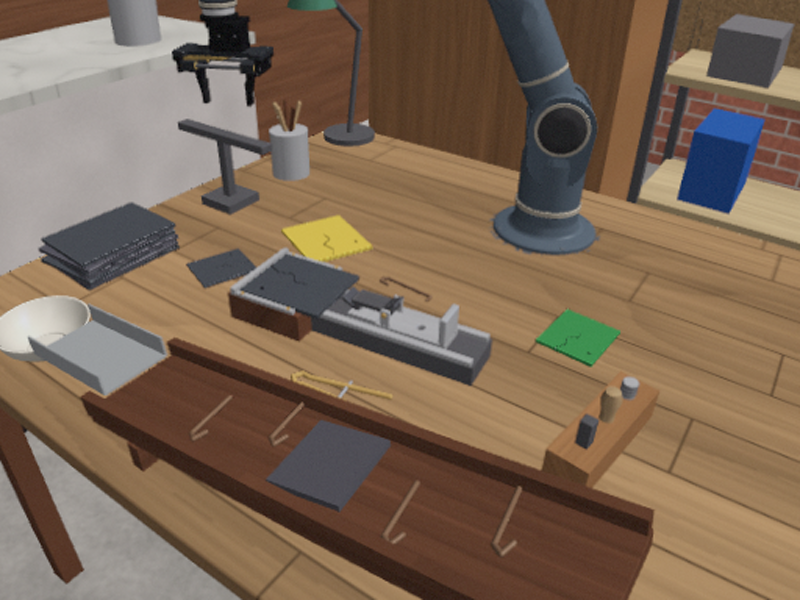

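The top view (800x600) shows the jig from the track end (308,300) to the bed end (555,275). The clamp's push plate is at (338,293) and its hole is at (367,294).

What could be taken for the pin, all in the rack:
- round grey head at top (170,311) / scene (629,387)
- wooden awl at top (173,272) / scene (611,402)
- dark square punch at top (182,237) / scene (587,430)

I choose the round grey head. The slate is the one in the jig, at (505,275). The smaller dark one at (615,288), the green one, the yellow one and the stack are decoys. I'll check the choice in a close crop.

Run:
```python
from h import *
import pickle
F=pickle.load(open("F0.pkl","rb"))
t=F["top"]["img"];s=F["scene"]["img"]
a=cv2.resize(t[135:225,90:150],None,fx=5,fy=5,interpolation=cv2.INTER_CUBIC)[:, :]
b=cv2.resize(s[235:305,345:425],(400,350),interpolation=cv2.INTER_CUBIC)
c=cv2.resize(s[155:245,190:320],(0,0),fx=3,fy=3)[:250,:]
im=np.zeros((600,800,3),np.uint8)
im[:300,:200]=cv2.resize(t[135:225,90:150],(200,300),interpolation=cv2.INTER_CUBIC)
im[:300,200:543]=cv2.resize(s[235:305,345:425],(343,300),interpolation=cv2.INTER_CUBIC)
im[300:,:]=cv2.resize(t[144:216,190:370],(800,320),interpolation=cv2.INTER_CUBIC)[:300]
cv2.imwrite("pics/c1.png",im[...,::-1])
```

```text
(no output)
```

View pics/c1.png

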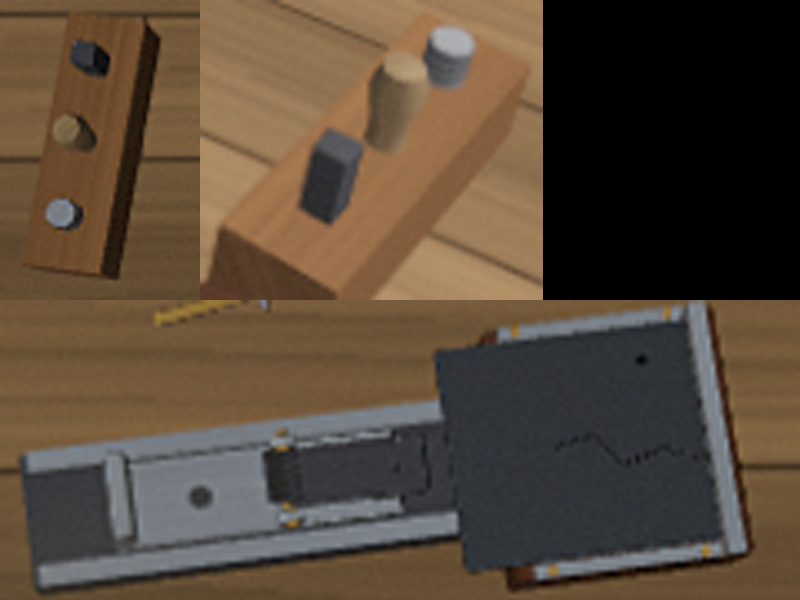

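The crop confirms it: the near-end head at crop (62,213) is the round grooved steel one. The clamp hole is at crop (200,497), which is top px (235,188). I'll measure now.

Run:
```python
from h import *
import pickle
F=pickle.load(open("F0.pkl","rb"))
T,S=F["top"],F["scene"]
c=lambda u,v:(190+(u)/4.4444-.4,144+(v-300)/4.4444-.4)
# guide outer top edges
P=[onz(T,c(*p),.042)[:2] for p in((22,455),(438,402),(40,590),(460,535))]
print("guides",np.round(P,4))
a=(P[0]+P[2])/2;d=P[1]-P[0];d2=P[3]-P[2]
print("yaw deg",[np.degrees(np.arctan2(x[1],x[0])) for x in(d,d2)],"width",np.linalg.norm(P[0]-P[2]),"trackend",a)
sl=[onz(T,c(*p),.058)[:2] for p in((437,352),(468,572),(722,540))]
print("slate",np.round(sl,4),np.linalg.norm(sl[0]-sl[1]))
print("slate yaw",np.degrees(np.arctan2(*(sl[0]-sl[1])[::-1]))-90)
h,e=tri(T,c(200,497),S,(422/1.5625-.3,328/1.5625-.3));print("hole tri",h,e,"plane",onz(T,c(200,497),.045))
# pin head by mask in both
def blob(f,x0,x1,y0,y1):
    im=f["img"][y0:y1,x0:x1].astype(int)
    m=((im.max(2)-im.min(2)<30)&(im.mean(2)>105)).astype(np.uint8)
    n,l,st,ce=cv2.connectedComponentsWithStats(m)
    k=1+st[1:,4].argmax();return ce[k]+[x0,y0],st[k]
pt,s1=blob(T,95,125,185,215);ps,s2=blob(S,390,415,235,262)
print("pin",pt,s1,ps,s2);print(onz(T,pt,.074),onz(S,ps,.064),tri(T,pt,S,ps))
# push plate top
for p in ((105,457),(125,455),(130,535),(112,540)): print("plate",onz(T,c(*p),.089))
W=F["wrist"];o=r.get_obs();R=cv2.Rodrigues(o["orientation"])[0];print("tool R",R.round(3))
Cw,dw=ray(W,(256,192));print("wrist cam in tool",R.T@(Cw-o["tool_pos"]),R.T@dw)
```

```text
guides [[ 0.5196  0.1123]
 [ 0.5503 -0.1331]
 [ 0.4397  0.1009]
 [ 0.4704 -0.1443]]
yaw deg [np.float64(-82.8591757442318), np.float64(-82.85982534683959)] width 0.08068084252481472 trackend [0.47964197 0.10658322]
slate [[ 0.5768 -0.1315]
 [ 0.4464 -0.1466]
 [ 0.4641 -0.2942]] 0.1312549668735203
slate yaw -83.41067874553043
hole tri [0.49291037 0.01000552 0.04179854] 0.004417474118483957 plane [0.49342398 0.00798567 0.045     ]
pin [107.54716981 198.43396226] [ 9 10  8  8 53] [403.6        244.51666667] [ 9  6 10  8 60]
[0.46363087 0.32283393 0.074     ] [0.45451844 0.3252432  0.064     ] (array([0.46374047, 0.325274  , 0.07063371]), np.float64(0.0027631504811299295))
plate [0.50891542 0.06018719 0.089     ]
plate [0.51000567 0.04896739 0.089     ]
plate [0.46440139 0.04596824 0.089     ]
plate [0.46163932 0.05598892 0.089     ]
tool R [[ 0.91   0.415 -0.001]
 [ 0.415 -0.91   0.001]
 [-0.    -0.002 -1.   ]]
wrist cam in tool [ 0.07688784 -0.00086525 -0.16176195] [-0.29557461  0.00098026  0.95537219]
```

```bash
cat >> h.py <<'E'
def go(pos,yaw=None):
    "pose change to world pos, tool down, tool y axis at angle yaw(deg)"
    o=r.get_obs();R=cv2.Rodrigues(o["orientation"])[0]
    lin=R.T@(np.array(pos)-o["tool_pos"])/.5; rot=np.zeros(3)
    if yaw is not None:
        y=np.array([np.cos(np.radians(yaw)),np.sin(np.radians(yaw)),0]);z=np.array([0,0,-1.])
        G=np.c_[np.cross(y,z),y,z]; rot=cv2.Rodrigues(R.T@G)[0].ravel()/(np.pi/2)
    print("lin",lin.round(4),"rot",rot.round(4),"from",o["tool_pos"].round(4),o["clock"])
E
python3 -c "
from h import *
go([.4834,.085,.2],7.1)"
```

```text
lin [ 0.9502 -1.1026  0.0451] rot [-9.000e-04 -6.000e-04 -8.065e-01] from [ 0.2799 -0.6137  0.2217] 0.15
```

Emit:
{"name": "jog_arm", "arguments": {
  "targets": [
    {"linear": [0.475,-0.55,0.02],"rot": [0,0,-0.4],"grip": 0},
    {"linear": [0.475,-0.55,0.02],"rot": [0,0,-0.4],"grip": 0},
    {"linear": [0.475,-0.55,0.02],"rot": [0,0,-0.4],"grip": 0},
    {"linear": [0.475,-0.55,0.02],"rot": [0,0,-0.4],"grip": 0},
    {"linear": [0.475,-0.55,0.02],"rot": [0,0,-0.4],"grip": 0},
    {"linear": [0.475,-0.55,0.02],"rot": [0,0,-0.4],"grip": 0},
    {"linear": [0.475,-0.55,0.02],"rot": [0,0,-0.4],"grip": 0},
    {"linear": [0.475,-0.55,0.02],"rot": [0,0,-0.4],"grip": 0},
    {"linear": [0.475,-0.55,0.02],"rot": [0,0,-0.4],"grip": 0},
    {"linear": [0.475,-0.55,0.02],"rot": [0,0,-0.4],"grip": 0}
  ]
}}

```text
clock: 0.98
tool_pos: [0.3839, -0.2585, 0.2126]
orientation: [-2.704, -1.596, -0.002]
contact_force: [-0.6, 0.0, -0.8]
grip_width: 0.324
gripper_force: 0.0
```

```bash
python3 -c "
from h import *
go([.4834,.085,.2],7.1)"
```

```text
lin [ 0.6977 -0.1576  0.0268] rot [-1.000e-04 -1.500e-03 -3.998e-01] from [ 0.3839 -0.2585  0.2126] 0.9833
```

Emit:
{"name": "jog_arm", "arguments": {
  "targets": [
    {"linear": [0.698,-0.158,0.025],"rot": [0,0,-0.4],"grip": 0},
    {"linear": [0.698,-0.158,0.025],"rot": [0,0,-0.4],"grip": 0},
    {"linear": [0.698,-0.158,0.025],"rot": [0,0,-0.4],"grip": 0},
    {"linear": [0.698,-0.158,0.025],"rot": [0,0,-0.4],"grip": 0},
    {"linear": [0.698,-0.158,0.025],"rot": [0,0,-0.4],"grip": 0},
    {"linear": [0.698,-0.158,0.025],"rot": [0,0,-0.4],"grip": 0},
    {"linear": [0.698,-0.158,0.025],"rot": [0,0,-0.4],"grip": 0},
    {"linear": [0.698,-0.158,0.025],"rot": [0,0,-0.4],"grip": 0},
    {"linear": [0.698,-0.158,0.025],"rot": [0,0,-0.4],"grip": 0},
    {"linear": [0.698,-0.158,0.025],"rot": [0,0,-0.4],"grip": 0},
    {"linear": [0.698,-0.158,0.025],"rot": [0,0,-0.4],"grip": 0}
  ]
}}

```text
clock: 1.9
tool_pos: [0.4852, 0.0782, 0.1997]
orientation: [-2.088, -2.347, 0.0]
contact_force: [-0.3, -1.3, -0.0]
grip_width: 0.004
gripper_force: 0.0
```

```bash
python3 -c "
from h import *
import pickle
f=grab('wrist');pickle.dump(f,open('F1.pkl','wb'))
cv2.imwrite('pics/w1.png',cv2.resize(f['img'][...,::-1],(800,600)))
print(proj(f,[[.4865,.06,.068],[.4932,.0085,.045],[.4992,-.0463,.034]])*1.5625)
go([.4834,.085,.06],7.1)"
```

```text
[[401.08299245 309.33621893]
 [401.79509913 365.47711322]
 [401.08459338 422.17489577]]
lin [ 0.0173 -0.0009  0.2793] rot [-0.0007  0.0004 -0.0065] from [0.485  0.0765 0.1996] 1.95
```

View pics/w1.png

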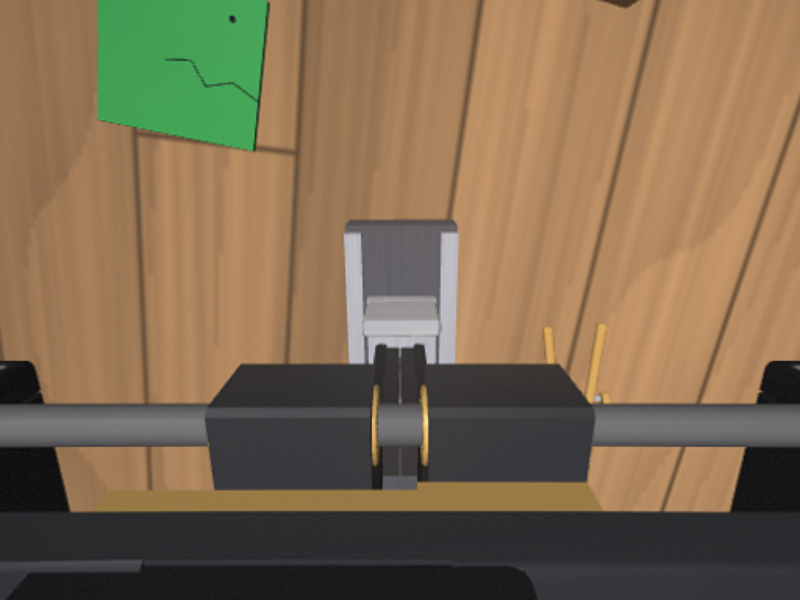

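The wrist view shows the rear of the track at (400,222), the push plate's top at (402,300), and the shut fingers centred on the track at (400,360). I'll check the plate's rear edge and height from two views.

```bash
python3 -c "
from h import *
import pickle
f=pickle.load(open('F1.pkl','rb'));T=pickle.load(open('F0.pkl','rb'))['top']
for p in ((366,297),(438,297)): print(onz(f,(p[0]/1.5625-.3,p[1]/1.5625-.3),.089))
c=lambda u,v:(190+(u)/4.4444-.4,144+(v-300)/4.4444-.4)
print(tri(f,(366/1.5625-.3,297/1.5625-.3),T,c(112,540)),tri(f,(438/1.5625-.3,297/1.5625-.3),T,c(105,457)))
for p in ((346,224),(457,224)): print('end',onz(f,(p[0]/1.5625-.3,p[1]/1.5625-.3),.042))
go([.4820,.092,.06],7.1)"
```

```text
[0.46285573 0.07255022 0.089     ]
[0.50702292 0.07778834 0.089     ]
(array([0.46415594, 0.06002603, 0.05325127]), np.float64(0.006468551255038604)) (array([0.51504998, 0.06415008, 0.04391127]), np.float64(0.005435226463627789))
end [0.44200839 0.10899657 0.042     ]
end [0.5182359  0.11800733 0.042     ]
lin [ 0.0316 -0.0021  0.2792] rot [-0.0007  0.0004 -0.0065] from [0.485  0.0765 0.1996] 1.95
```

```bash
python3 -c "
from h import *
import pickle
f=pickle.load(open('F1.pkl','rb'))
k=lambda p:(p[0]/1.5625-.3,p[1]/1.5625-.3)
for p,z in (((366,297),.044),((438,297),.044),((346,234),.042),((457,234),.042),((346,222),.034),((457,222),.034)): print(z,onz(f,k(p),z))
for z in (.044,.089): print(proj(f,[.4865,.06,z])*1.5625)
go([.4820,.092,.06],7.1)"
```

```text
0.044 [0.46090949 0.0587659  0.044     ]
0.044 [0.51236579 0.0648685  0.044     ]
0.042 [0.44259005 0.10208087 0.042     ]
0.042 [0.51929264 0.11115171 0.042     ]
0.034 [0.44107322 0.10922559 0.034     ]
0.034 [0.51911164 0.11844962 0.034     ]
[[401.03602862 298.90812232]]
[[401.13023855 319.82365607]]
lin [ 0.0316 -0.0021  0.2792] rot [-0.0007  0.0004 -0.0065] from [0.485  0.0765 0.1996] 1.95
```

Emit:
{"name": "jog_arm", "arguments": {
  "targets": [
    {"linear": [0.032,-0.002,0.02],"rot": [0,0,-0.006],"grip": 0},
    {"linear": [0.032,-0.002,0.1],"rot": [0,0,-0.006],"grip": 0},
    {"linear": [0.032,-0.002,0.18],"rot": [0,0,-0.006],"grip": 0},
    {"linear": [0.032,-0.002,0.25],"rot": [0,0,-0.006],"grip": 0},
    {"linear": [0.032,-0.002,0.279],"rot": [0,0,-0.006],"grip": 0},
    {"linear": [0.032,-0.002,0.279],"rot": [0,0,-0.006],"grip": 0},
    {"linear": [0.032,-0.002,0.279],"rot": [0,0,-0.006],"grip": 0}
  ]
}}

```text
clock: 2.53
tool_pos: [0.4821, 0.0912, 0.0602]
orientation: [-2.083, -2.351, 0.003]
contact_force: [0.6, 0.6, 0.1]
grip_width: 0.004
gripper_force: 0.0
```

```bash
python3 -c "
from h import *
go([.4951,-.0115,.06],7.1)
go([.4931,.0045,.06],7.1)"
```

```text
lin [-0.2071  0.0011  0.0006] rot [-0.001   0.0005 -0.0022] from [0.4821 0.0912 0.0602] 2.5333
lin [-0.1748  0.001   0.0006] rot [-0.001   0.0005 -0.0022] from [0.4821 0.0912 0.0602] 2.5333
```

Emit:
{"name": "jog_arm", "arguments": {
  "targets": [
    {"linear": [-0.02,0,0],"rot": [0,0,0],"grip": 0},
    {"linear": [-0.035,0,0],"rot": [0,0,0],"grip": 0},
    {"linear": [-0.045,0,0],"rot": [0,0,0],"grip": 0},
    {"linear": [-0.055,0,0],"rot": [0,0,0],"grip": 0},
    {"linear": [-0.065,0,0],"rot": [0,0,0],"grip": 0},
    {"linear": [-0.075,0,0],"rot": [0,0,0],"grip": 0},
    {"linear": [-0.085,0,0],"rot": [0,0,0],"grip": 0},
    {"linear": [-0.095,0,0],"rot": [0,0,0],"grip": 0},
    {"linear": [-0.1,0,0],"rot": [0,0,0],"grip": 0},
    {"linear": [-0.1,0,0],"rot": [0,0,0],"grip": 0}
  ]
}}

```text
clock: 3.37
tool_pos: [0.4886, 0.0437, 0.0607]
orientation: [-2.081, -2.354, -0.002]
contact_force: [0.3, 3.1, 1.5]
grip_width: 0.007
gripper_force: 1.4
```

Emit:
{"name": "jog_arm", "arguments": {
  "targets": [
    {"linear": [-0.005,0,0],"rot": [0,0,0],"grip": 0},
    {"linear": [-0.01,0,0],"rot": [0,0,0],"grip": 0},
    {"linear": [-0.015,0,0],"rot": [0,0,0],"grip": 0},
    {"linear": [-0.02,0,0],"rot": [0,0,0],"grip": 0},
    {"linear": [-0.025,0,0],"rot": [0,0,0],"grip": 0},
    {"linear": [-0.03,0,0],"rot": [0,0,0],"grip": 0},
    {"linear": [-0.035,0,0],"rot": [0,0,0],"grip": 0},
    {"linear": [-0.04,0,0],"rot": [0,0,0],"grip": 0},
    {"linear": [-0.04,0,0],"rot": [0,0,0],"grip": 0}
  ]
}}

```text
clock: 4.12
tool_pos: [0.491, 0.0248, 0.0607]
orientation: [-2.079, -2.355, -0.002]
contact_force: [-0.1, 5.2, 1.9]
grip_width: 0.006
gripper_force: 2.5
```

Emit:
{"name": "jog_arm", "arguments": {
  "targets": [
    {"linear": [-0.004,0,0],"rot": [0,0,0],"grip": 0},
    {"linear": [-0.008,0,0],"rot": [0,0,0],"grip": 0},
    {"linear": [-0.012,0,0],"rot": [0,0,0],"grip": 0},
    {"linear": [-0.016,0,0],"rot": [0,0,0],"grip": 0},
    {"linear": [-0.02,0,0],"rot": [0,0,0],"grip": 0},
    {"linear": [-0.02,0,0],"rot": [0,0,0],"grip": 0}
  ]
}}

```text
clock: 4.62
tool_pos: [0.4916, 0.02, 0.0608]
orientation: [-2.073, -2.354, -0.01]
contact_force: [-2.2, 15.9, 1.7]
grip_width: 0.005
gripper_force: 8.1
```

Emit:
{"name": "jog_arm", "arguments": {
  "targets": [
    {"linear": [-0.002,0,0],"rot": [0,0,0],"grip": 0},
    {"linear": [-0.004,0,0],"rot": [0,0,0],"grip": 0},
    {"linear": [-0.006,0,0],"rot": [0,0,0],"grip": 0},
    {"linear": [-0.008,0,0],"rot": [0,0,0],"grip": 0},
    {"linear": [-0.008,0,0],"rot": [0,0,0],"grip": 0}
  ]
}}

```text
clock: 5.03
tool_pos: [0.4916, 0.02, 0.0608]
orientation: [-2.068, -2.355, -0.015]
contact_force: [-3.9, 24.4, 2.4]
grip_width: 0.005
gripper_force: 12.2
```

```bash
python3 -c "
from h import *
import pickle
T=grab('top');S=grab('scene');pickle.dump((T,S),open('F2.pkl','wb'))
im=np.zeros((600,800,3),np.uint8)
im[:300,:]=cv2.resize(T['img'][144:216,190:370],(800,320),interpolation=cv2.INTER_CUBIC)[:300]
im[300:,:]=cv2.resize(S['img'][160:250,140:320],(800,400),interpolation=cv2.INTER_CUBIC)[:300]
cv2.imwrite('pics/c2.png',im[...,::-1])
go([.4916,.04,.2],7.1)"
```

```text
lin [ 0.0431  0.0058 -0.2778] rot [ 0.0013 -0.0077  0.0037] from [0.4916 0.02   0.0609] 5.1333
```

View pics/c2.png

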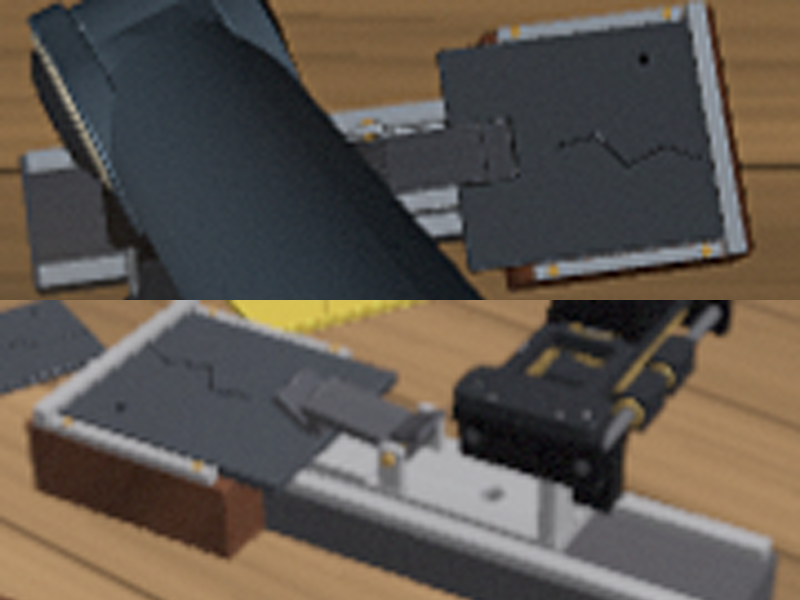

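The jaw now lies over the slate's edge, its nose at (510,150) in the upper crop. The clamp hole is at (493,493) in the lower crop, and the 24 N fits the end stop. I'll back off and measure the hole.

Emit:
{"name": "jog_arm", "arguments": {
  "targets": [
    {"linear": [0.03,0.003,0],"rot": [0,-0.008,0.004],"grip": 0},
    {"linear": [0.043,0.003,-0.05],"rot": [0,-0.008,0.004],"grip": 0},
    {"linear": [0.06,0.003,-0.13],"rot": [0,-0.008,0.004],"grip": 40},
    {"linear": [0.14,0.003,-0.2],"rot": [0,-0.008,0.004],"grip": 40},
    {"linear": [0.22,0.003,-0.2],"rot": [0,-0.008,0.004],"grip": 40},
    {"linear": [0.3,0.003,-0.2],"rot": [0,-0.008,0.004],"grip": 40},
    {"linear": [0.38,0.003,-0.2],"rot": [0,-0.008,0.004],"grip": 40},
    {"linear": [0.46,0.003,-0.2],"rot": [0,-0.008,0.004],"grip": 40},
    {"linear": [0.5,0.003,-0.2],"rot": [0,-0.008,0.004],"grip": 40},
    {"linear": [0.5,0.003,-0.2],"rot": [0,-0.008,0.004],"grip": 40},
    {"linear": [0.5,0.003,-0.2],"rot": [0,-0.008,0.004],"grip": 40}
  ]
}}

```text
clock: 6.05
tool_pos: [0.4629, 0.2579, 0.1599]
orientation: [2.078, 2.342, -0.017]
contact_force: [1.2, -0.6, 0.1]
grip_width: 0.45
gripper_force: 0.0
```

```bash
python3 -c "
from h import *
import pickle
T=grab('top');S=grab('scene');W=grab('wrist');pickle.dump((T,S,W),open('F3.pkl','wb'))
T0=pickle.load(open('F0.pkl','rb'))['top']
# hole: darkest blob near expected pixel on plate
def dark(f,P,h=7,q=.72):
    p=proj(f,P)[0];x,y=p.astype(int)
    g=cv2.cvtColor(f['img'],cv2.COLOR_RGB2GRAY)[y-h:y+h+1,x-h:x+h+1].astype(float)
    w=np.clip(np.median(g)*.85-g,0,None);m=(w>0).astype(np.uint8)
    n,l,st,ce=cv2.connectedComponentsWithStats(m)
    k=min(range(1,n),key=lambda i:np.hypot(*(ce[i]-h)));w=w*(l==k)
    Y,X=np.mgrid[:2*h+1,:2*h+1];c=np.array([(w*X).sum(),(w*Y).sum()])/w.sum()+[x-h,y-h]
    return c,st[k]
a,s0=dark(T0,[.4932,.0085,.045]);b,s1=dark(T,[.4992,-.0463,.045]);c,s2=dark(S,[.4992,-.0463,.045])
print(a,s0,b,s1,c,s2)
A=onz(T0,a,.045);B=onz(T,b,.045);print(A,B,np.linalg.norm(B-A),'scene',onz(S,c,.045),tri(T,b,S,c))
o=r.get_obs();print(o['tool_pos'],o['contact_force'])
im=np.zeros((600,800,3),np.uint8)
im[:300,:400]=cv2.resize(T['img'][150:210,220:300],(400,300),interpolation=cv2.INTER_CUBIC)
im[:300,400:]=cv2.resize(S['img'][175:250,180:280],(400,300),interpolation=cv2.INTER_CUBIC)
im[300:,:400]=cv2.resize(W['img'],(400,300),interpolation=cv2.INTER_AREA)
im[300:,400:]=cv2.resize(T['img'][180:216,90:138],(400,300),interpolation=cv2.INTER_CUBIC)
cv2.imwrite('pics/c3.png',im[...,::-1])
"
```

```text
[234.71044165 187.89289266] [ 5  5  6  5 25] [253.91226296 185.1357775 ] [ 4  5  5  6 25] [250.76647834 203.37016112] [ 8  8  4  3 11]
[0.49350822 0.00769987 0.045     ] [ 0.50050882 -0.04230295  0.045     ] 0.05049049861138987 scene [ 0.50167313 -0.03711662  0.045     ] (array([ 0.4999037 , -0.04065658,  0.0428135 ]), np.float64(0.003902019354610226))
[0.46389844 0.25541335 0.15991249] [-1.0744765   0.28983274 -0.86206595]
```

View pics/c3.png

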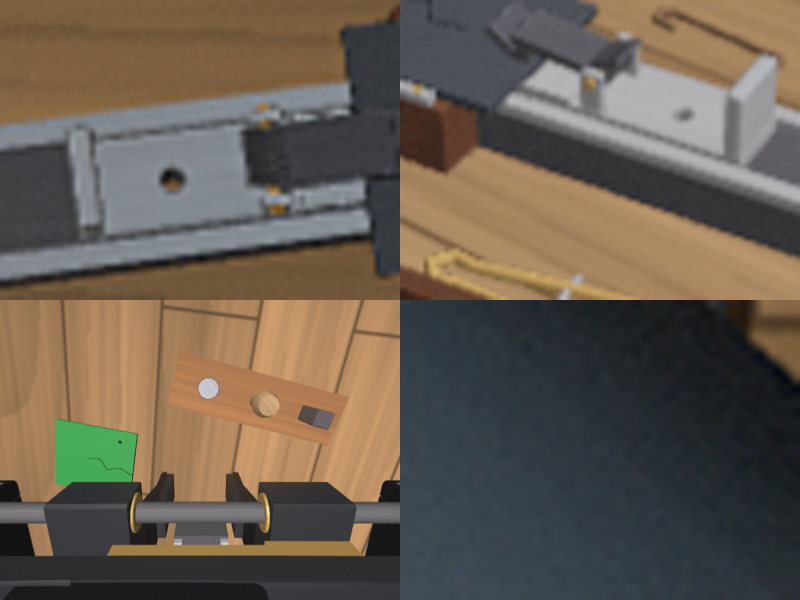

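The see-through hole at crop (173,180) shows bench through clamp and track, so the clamp is home. The jaw is on the slate. The wrist view shows the pin head at (208,388), the awl at (265,403) and the punch at (317,415). I'll measure the pin with the arm still.

```bash
cat >> h.py <<'E'
def greyblob(f,x0,x1,y0,y1,th=120):
    im=f["img"][y0:y1,x0:x1].astype(int)
    m=((im.max(2)-im.min(2)<30)&(im.mean(2)>th)).astype(np.uint8)
    n,l,st,ce=cv2.connectedComponentsWithStats(m)
    k=1+st[1:,4].argmax();return ce[k]+[x0,y0],st[k]
E
python3 -c "
from h import *
import pickle
W=grab('wrist');F=pickle.load(open('F0.pkl','rb'))
o=r.get_obs();print(o['tool_pos'],cv2.Rodrigues(o['orientation'])[0].round(3)[:,2])
p,s=greyblob(W,235,300,80,150);print(p,s,onz(W,p,.074))
pt,_=greyblob(F['top'],95,125,185,215,105)
print(tri(W,p,F['top'],pt))
go([.464,.323,.16],7.1)"
```

```text
[0.46399448 0.25555968 0.16008819] [ 0.001 -0.015 -1.   ]
[266.20034843 112.51567944] [ 19  19  26  28 574] [0.4627016  0.32448033 0.074     ]
(array([0.46348851, 0.3241174 , 0.07057671]), np.float64(0.0013760878348993485))
lin [ 0.134   0.0153 -0.0018] rot [-0.0004  0.0093 -0.0066] from [0.464  0.2556 0.1601] 6.25
```

```bash
python3 -c "
from h import *
go([.463,.3243,.12],7.1)
go([.463,.3243,.055],7.1)"
```

```text
lin [0.138  0.0137 0.0782] rot [-0.0004  0.0093 -0.0066] from [0.464  0.2556 0.1601] 6.25
lin [0.1399 0.0137 0.2081] rot [-0.0004  0.0093 -0.0066] from [0.464  0.2556 0.1601] 6.25
```

Emit:
{"name": "jog_arm", "arguments": {
  "targets": [
    {"linear": [0.07,0.007,0],"rot": [0,0.009,-0.007],"grip": 40},
    {"linear": [0.138,0.0137,0],"rot": [0,0.009,-0.007],"grip": 40},
    {"linear": [0.138,0.0137,0.01],"rot": [0,0.009,-0.007],"grip": 40},
    {"linear": [0.138,0.0137,0.07],"rot": [0,0.009,-0.007],"grip": 40},
    {"linear": [0.139,0.0137,0.13],"rot": [0,0.009,-0.007],"grip": 40},
    {"linear": [0.14,0.0137,0.18],"rot": [0,0.009,-0.007],"grip": 40},
    {"linear": [0.14,0.0137,0.208],"rot": [0,0.009,-0.007],"grip": 40},
    {"linear": [0.14,0.0137,0.208],"rot": [0,0.009,-0.007],"grip": 40},
    {"linear": [0.14,0.0137,0.208],"rot": [0,0.009,-0.007],"grip": 40}
  ]
}}

```text
clock: 7.0
tool_pos: [0.4625, 0.3256, 0.0553]
orientation: [-2.076, -2.356, 0.001]
contact_force: [-0.1, 0.1, 0.7]
grip_width: 0.457
gripper_force: 0.0
```

Emit:
{"name": "jog_arm", "arguments": {
  "squeeze": 20,
  "targets": [
    {"linear": [0,0,0],"rot": [0,0,0],"grip": 15},
    {"linear": [0,0,0],"rot": [0,0,0],"grip": 15},
    {"linear": [0,0,0],"rot": [0,0,0],"grip": 15},
    {"linear": [0,0,0],"rot": [0,0,0],"grip": 15},
    {"linear": [0,0,0],"rot": [0,0,0],"grip": 15}
  ]
}}

```text
clock: 7.42
tool_pos: [0.463, 0.3273, 0.0567]
orientation: [-2.075, -2.358, -0.005]
contact_force: [0.4, -1.2, 3.9]
grip_width: 0.248
gripper_force: 20.0
```

Emit:
{"name": "jog_arm", "arguments": {
  "targets": [
    {"linear": [0,0,-0.03],"rot": [0,0,0],"grip": 15},
    {"linear": [0,0,-0.07],"rot": [0,0,0],"grip": 15},
    {"linear": [0,0,-0.12],"rot": [0,0,0],"grip": 15},
    {"linear": [0,0,-0.17],"rot": [0,0,0],"grip": 15},
    {"linear": [0,0,-0.21],"rot": [0,0,0],"grip": 15},
    {"linear": [0,0,-0.21],"rot": [0,0,0],"grip": 15}
  ]
}}

```text
clock: 7.92
tool_pos: [0.4639, 0.3289, 0.165]
orientation: [2.075, 2.358, 0.014]
contact_force: [-0.1, 0.8, -0.1]
grip_width: 0.247
gripper_force: 20.0
```

```bash
python3 -c "
from h import *
o=r.get_obs();print(o['grip_width']*87,o['gripper_force'],o['contact_force'])
go([.505,-.0863,.16],7.1)"
```

```text
21.525760003914943 19.996930360794067 [-0.06769541  0.83957247 -0.08672633]
lin [-0.8342 -0.0244  0.0055] rot [ 0.0045 -0.0033  0.0025] from [0.4639 0.3289 0.165 ] 7.9167
```

```bash
python3 -c "
from h import *
go([.4997,-.0415,.15],7.1)"
```

```text
lin [-0.7441 -0.0237  0.026 ] rot [ 0.0045 -0.0033  0.0025] from [0.4639 0.3289 0.165 ] 7.9167
```

Emit:
{"name": "jog_arm", "arguments": {
  "targets": [
    {"linear": [-0.06,-0.002,0],"rot": [0.004,-0.003,0.002],"grip": 15},
    {"linear": [-0.14,-0.004,0],"rot": [0.004,-0.003,0.002],"grip": 15},
    {"linear": [-0.21,-0.007,0],"rot": [0.004,-0.003,0.002],"grip": 15},
    {"linear": [-0.28,-0.009,0],"rot": [0.004,-0.003,0.002],"grip": 15},
    {"linear": [-0.35,-0.011,0],"rot": [0.004,-0.003,0.002],"grip": 15},
    {"linear": [-0.42,-0.013,0],"rot": [0.004,-0.003,0.002],"grip": 15},
    {"linear": [-0.49,-0.016,0],"rot": [0.004,-0.003,0.002],"grip": 15},
    {"linear": [-0.56,-0.018,0],"rot": [0.004,-0.003,0.002],"grip": 15},
    {"linear": [-0.63,-0.02,0.01],"rot": [0.004,-0.003,0.002],"grip": 15},
    {"linear": [-0.69,-0.022,0.02],"rot": [0.004,-0.003,0.002],"grip": 15},
    {"linear": [-0.73,-0.0237,0.026],"rot": [0.004,-0.003,0.002],"grip": 15},
    {"linear": [-0.744,-0.0237,0.026],"rot": [0.004,-0.003,0.002],"grip": 15},
    {"linear": [-0.744,-0.0237,0.026],"rot": [0.004,-0.003,0.002],"grip": 15},
    {"linear": [-0.744,-0.0237,0.026],"rot": [0.004,-0.003,0.002],"grip": 15},
    {"linear": [-0.744,-0.0237,0.026],"rot": [0.004,-0.003,0.002],"grip": 15}
  ]
}}

```text
clock: 9.17
tool_pos: [0.4979, -0.0414, 0.1473]
orientation: [-2.074, -2.357, 0.009]
contact_force: [0.2, 0.3, -1.4]
grip_width: 0.247
gripper_force: 20.0
```

```bash
python3 -c "
from h import *
import pickle
S=grab('scene');T=grab('top');W=grab('wrist');pickle.dump((S,T,W),open('F4.pkl','wb'))
o=r.get_obs();print(o['tool_pos'],cv2.Rodrigues(o['orientation'])[0].round(3)[:,2])
p=o['tool_pos'];a=[p,p-[0,0,.038],[.4997,-.0415,.045]]
print('S',proj(S,a),'W',proj(W,a),'T',proj(T,a))
im=np.zeros((600,800,3),np.uint8)
im[:,:]=cv2.resize(S['img'][130:220,200:320],(800,600),interpolation=cv2.INTER_CUBIC)
im[:240,:320]=cv2.resize(W['img'],(320,240),interpolation=cv2.INTER_AREA)
cv2.imwrite('pics/c4.png',im[...,::-1])"
```

```text
[ 0.49798021 -0.04190284  0.14736294] [-0.005 -0.004 -1.   ]
S [[250.72401157 166.14613113]
 [250.45579721 179.91571326]
 [249.75927118 202.36793158]] W [[258.32655569 238.15685826]
 [258.23803726 214.77202379]
 [260.02200576 189.07960397]] T [[254.5050063  178.50255087]
 [254.214885   181.48803007]
 [253.60700685 185.44294246]]
```

View pics/c4.png

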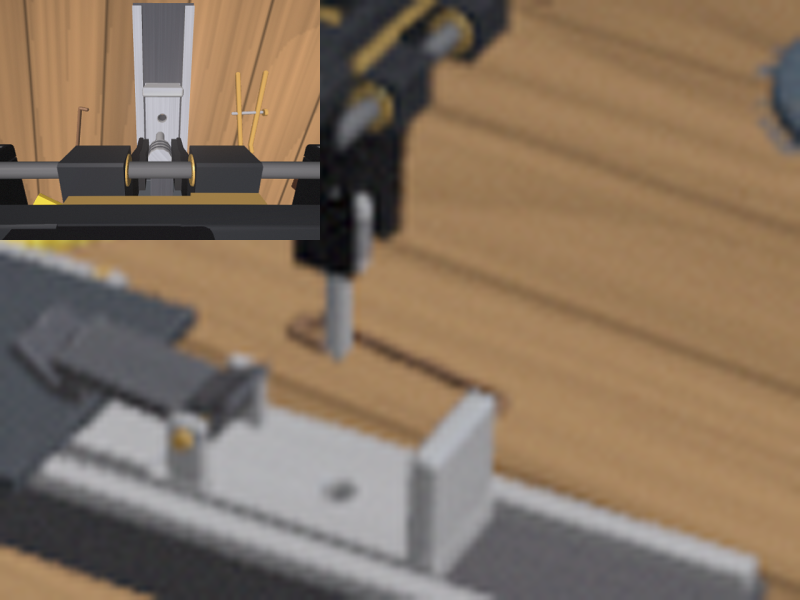

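The scene crop shows the pin hanging straight from the fingers: tip at (337,358), hole below it at (340,490). The wrist inset shows the hole at (162,118) and the tip at about (160,135). One enlarged crop will give an exact alignment.

```bash
python3 -c "
from h import *
import pickle
S,T,W=pickle.load(open('F4.pkl','rb'))
cv2.imwrite('pics/c5.png',cv2.resize(W['img'][180:270,205:315],None,fx=6.6,fy=6.6,interpolation=cv2.INTER_CUBIC)[...,::-1])"
```

```text
(no output)
```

View pics/c5.png

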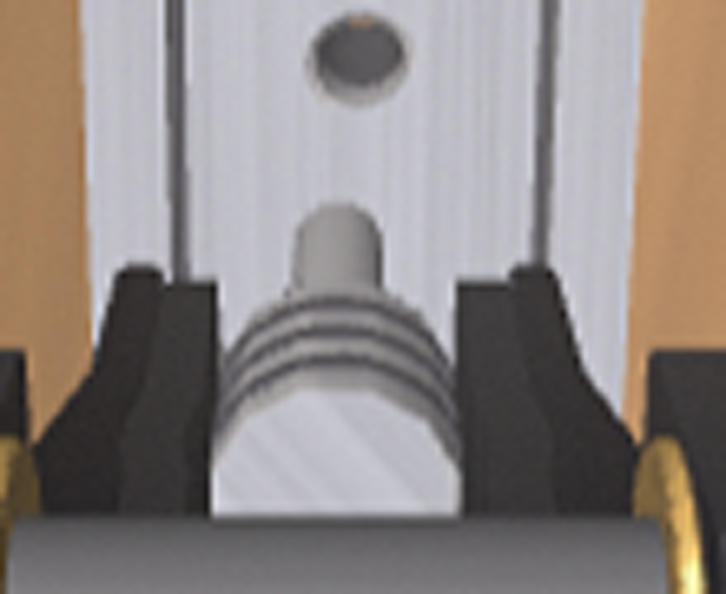

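```bash
python3 -c "
from h import *
import pickle
S,T,W=pickle.load(open('F4.pkl','rb'))
c=lambda u,v:(205+u/6.6-.42,180+v/6.6-.42)
o=r.get_obs();p=o['tool_pos'];R=cv2.Rodrigues(o['orientation'])[0]
print('tool',p);print('hole',onz(W,c(358,57.5),.045),'hole bottom-edge',[onz(W,c(*q),.045)[:2] for q in((307,57),(410,57),(358,10),(358,105))])
for z0 in(.0055,.0067):
  for n,q,dz,rr in(('top',(337,385),-z0+.024,.011),('bot',(337,290),-z0,.011),('tip',(337,203),-z0-.04,.003),('tip2',(337,203),-z0-.036,.005)):
    P=onz(W,c(*q),p[2]+dz)-rr*R[:,0];print(n,P,'rel tool',(R.T@(P-p)*1e3).round(1))
k=(337/6.667+200-.43,357/6.667+130-.43)
print('scene tip',onz(S,k,p[2]-.046)); print('scene hole',onz(S,(341/6.667+200-.43,490/6.667+130-.43),.045))
print('tri tip',tri(S,k,W,c(337,210)))"
```

```text
tool [ 0.49798021 -0.04190284  0.14736294]
hole [ 0.49848726 -0.04088496  0.045     ] hole bottom-edge [array([ 0.49132028, -0.04175326]), array([ 0.50577213, -0.03985225]), array([ 0.49757228, -0.03398318]), array([ 0.49941569, -0.04788841])]
top [ 0.49672212 -0.04386522  0.16589515] rel tool [ -1.8  -1.6 -18.5]
bot [ 0.49681868 -0.04592808  0.14189515] rel tool [-3.8 -1.6  5.5]
tip [ 0.4963654  -0.04455349  0.10187173] rel tool [-2.3 -1.7 45.5]
tip2 [ 0.49645274 -0.04502563  0.10587758] rel tool [-2.8 -1.7 41.5]
top [ 0.49678917 -0.04444911  0.16469515] rel tool [ -2.4  -1.6 -17.3]
bot [ 0.4968768  -0.04644296  0.14069515] rel tool [-4.3 -1.6  6.7]
tip [ 0.49641556 -0.04500697  0.10067173] rel tool [-2.7 -1.7 46.7]
tip2 [ 0.49650291 -0.04547911  0.10467758] rel tool [-3.2 -1.7 42.7]
scene tip [ 0.499715   -0.04151292  0.10136294]
scene hole [ 0.50070622 -0.03793669  0.045     ]
tri tip (array([ 0.49626397, -0.04376109,  0.09861952]), np.float64(0.00020133410094034444))
```

```bash
python3 -c "
from h import *
go([.4999,-.0382,.102])"
```

```text
lin [0.0071 0.0053 0.0907] rot [0. 0. 0.] from [ 0.498  -0.0419  0.1474] 9.3167
```

Emit:
{"name": "jog_arm", "arguments": {
  "targets": [
    {"linear": [0.007,0.0053,0],"rot": [0,0,0],"grip": 15},
    {"linear": [0.007,0.0053,0.03],"rot": [0,0,0],"grip": 15},
    {"linear": [0.007,0.0053,0.06],"rot": [0,0,0],"grip": 15},
    {"linear": [0.007,0.0053,0.085],"rot": [0,0,0],"grip": 15},
    {"linear": [0.007,0.0053,0.09],"rot": [0,0,0],"grip": 15},
    {"linear": [0.007,0.0053,0.09],"rot": [0,0,0],"grip": 15},
    {"linear": [0.007,0.0053,0.09],"rot": [0,0,0],"grip": 15},
    {"linear": [0.007,0.0053,0.09],"rot": [0,0,0],"grip": 15}
  ]
}}

```text
clock: 9.98
tool_pos: [0.5006, -0.0397, 0.1029]
orientation: [-2.078, -2.355, 0.009]
contact_force: [-0.3, 0.3, -0.3]
grip_width: 0.245
gripper_force: 20.0
```

```bash
python3 -c "
from h import *
import pickle
S=grab('scene');W=grab('wrist');pickle.dump((S,W),open('F5.pkl','wb'))
print(r.get_obs()['tool_pos'])
im=np.zeros((600,800,3),np.uint8)
im[:,:400]=cv2.resize(W['img'][180:270,230:290],(400,600),interpolation=cv2.INTER_CUBIC)
im[:,400:]=cv2.resize(S['img'][155:215,230:270],(400,600),interpolation=cv2.INTER_CUBIC)
cv2.imwrite('pics/c6.png',im[...,::-1])"
```

```text
[ 0.50047177 -0.0399312   0.10288836]
```

View pics/c6.png

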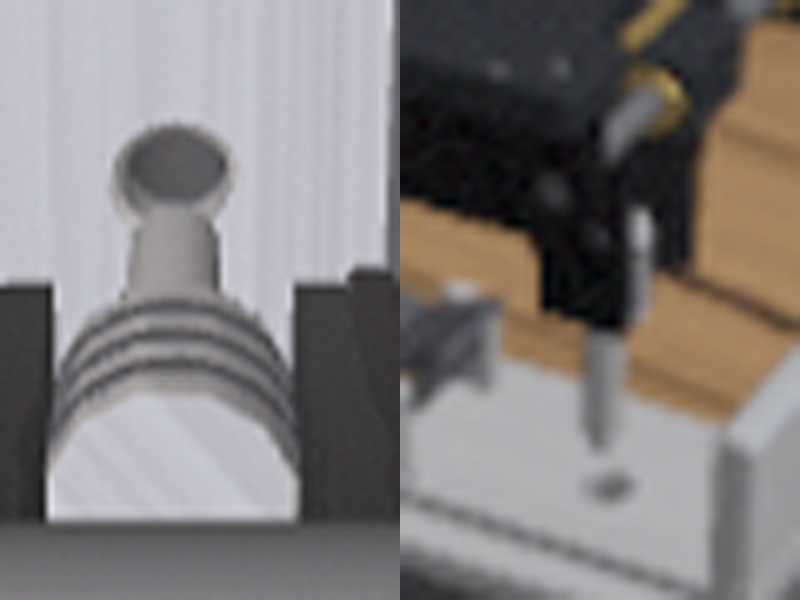

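The wrist crop shows the hole at (175,170) and the tip's far edge at (175,204), so it is aligned across the track. The scene crop shows the tip at (600,450) and the hole at (610,487). I'll work out the rest of the shift along the track.

```bash
python3 -c "
from h import *
import pickle
S,W=pickle.load(open('F5.pkl','rb'))
c=lambda u,v:(230+u/6.667-.42,180+v/6.667-.42)
d=lambda u,v:(230+(u-400)/10-.45,155+v/10-.45)
o=r.get_obs();p=o['tool_pos'];R=cv2.Rodrigues(o['orientation'])[0]
H=onz(W,c(175.5,170),.045);t=onz(W,c(175,204),p[2]-.0461)-.003*R[:,0];t2=onz(W,c(175,204),p[2]-.0421)-.005*R[:,0]
print(H,t,t2,H-t)
H2=onz(S,d(610,487),.045);s=onz(S,d(600,449),p[2]-.046);print(H2,s,H2-s)
print(R[:,2])
m=.5*(H-t)+.5*(H2-s); 
go([p[0]+(H-t)[0]*.7+(H2-s)[0]*.3,p[1]+m[1],p[2]-.055])
E=0"
```

```text
[ 0.49880182 -0.04007582  0.045     ] [ 0.4991551  -0.04287038  0.05679933] [ 0.49923403 -0.04334236  0.06080664] [-0.00035328  0.00279456 -0.01179933]
[ 0.50157536 -0.03782942  0.045     ] [ 0.50370714 -0.03953869  0.05688836] [-0.00213178  0.00170926 -0.01188836]
[-0.00416593 -0.00420632 -0.99998248]
lin [ 0.0051 -0.0007  0.11  ] rot [0. 0. 0.] from [ 0.5005 -0.0399  0.1029] 10.0833
```

Emit:
{"name": "jog_arm", "arguments": {
  "targets": [
    {"linear": [0.005,-0.001,0],"rot": [0,0,0],"grip": 15},
    {"linear": [0.005,-0.001,0],"rot": [0,0,0],"grip": 15},
    {"linear": [0.005,-0.001,0.01],"rot": [0,0,0],"grip": 15},
    {"linear": [0.005,-0.001,0.018],"rot": [0,0,0],"grip": 15},
    {"linear": [0.005,-0.001,0.026],"rot": [0,0,0],"grip": 15},
    {"linear": [0.005,-0.001,0.034],"rot": [0,0,0],"grip": 15},
    {"linear": [0.005,-0.001,0.034],"rot": [0,0,0],"grip": 15}
  ]
}}

```text
clock: 10.67
tool_pos: [0.4989, -0.0378, 0.0842]
orientation: [-2.077, -2.354, 0.011]
contact_force: [2.0, -1.6, -1.3]
grip_width: 0.244
gripper_force: 20.0
```

Emit:
{"name": "jog_arm", "arguments": {
  "targets": [
    {"linear": [0,0,0.01],"rot": [0,0,0],"grip": 15},
    {"linear": [0,0,0.02],"rot": [0,0,0],"grip": 15},
    {"linear": [0,0,0.03],"rot": [0,0,0],"grip": 15},
    {"linear": [0,0,0.03],"rot": [0,0,0],"grip": 15}
  ]
}}

```text
clock: 11.0
tool_pos: [0.499, -0.0379, 0.0692]
orientation: [-2.077, -2.354, 0.01]
contact_force: [2.6, -0.5, -1.6]
grip_width: 0.247
gripper_force: 20.0
```

Emit:
{"name": "jog_arm", "arguments": {
  "targets": [
    {"linear": [0,0,0.01],"rot": [0,0,0],"grip": 15},
    {"linear": [0,0,0.02],"rot": [0,0,0],"grip": 15},
    {"linear": [0,0,0.028],"rot": [0,0,0],"grip": 15},
    {"linear": [0,0,0.031],"rot": [0,0,0],"grip": 15},
    {"linear": [0,0,0.031],"rot": [0,0,0],"grip": 15}
  ]
}}

```text
clock: 11.42
tool_pos: [0.4991, -0.0379, 0.0542]
orientation: [-2.078, -2.354, 0.01]
contact_force: [3.1, -1.3, -1.3]
grip_width: 0.246
gripper_force: 20.0
```

Tip is at about 8 mm. I'll release, let it drop, and rise.

Emit:
{"name": "jog_arm", "arguments": {
  "targets": [
    {"linear": [0,0,0.004],"rot": [0,0,0],"grip": 15},
    {"linear": [0,0,0.004],"rot": [0,0,0],"grip": 40},
    {"linear": [0,0,0.004],"rot": [0,0,0],"grip": 40},
    {"linear": [0,0,0.004],"rot": [0,0,0],"grip": 40},
    {"linear": [0,0,0.004],"rot": [0,0,0],"grip": 40},
    {"linear": [0,0,0.004],"rot": [0,0,0],"grip": 40},
    {"linear": [0,0,0.004],"rot": [0,0,0],"grip": 40}
  ]
}}

```text
clock: 12.0
tool_pos: [0.4985, -0.0377, 0.0526]
orientation: [-2.077, -2.354, 0.011]
contact_force: [-0.2, 0.6, -0.3]
grip_width: 0.452
gripper_force: 0.0
```

Emit:
{"name": "jog_arm", "arguments": {
  "targets": [
    {"linear": [0,0,-0.02],"rot": [0,0,0],"grip": 40},
    {"linear": [0,0,-0.06],"rot": [0,0,0],"grip": 40},
    {"linear": [0,0,-0.12],"rot": [0,0,0],"grip": 40},
    {"linear": [0,0,-0.2],"rot": [0,0,0],"grip": 40},
    {"linear": [-0.08,0,-0.2],"rot": [0,0,0],"grip": 40},
    {"linear": [-0.12,0,-0.2],"rot": [0,0,0],"grip": 40},
    {"linear": [-0.12,0,-0.2],"rot": [0,0,0],"grip": 40}
  ]
}}

```text
clock: 12.58
tool_pos: [0.5074, -0.1025, 0.1541]
orientation: [2.087, 2.346, -0.012]
contact_force: [-0.7, 0.0, -0.3]
grip_width: 0.46
gripper_force: 0.0
```

```bash
python3 -c "
from h import *
S=grab('scene');W=grab('wrist')
o=r.get_obs();print(o['tool_pos'],o['contact_force'],o['clock'])
print(proj(S,[[.4997,-.0405,.069],[.4997,-.0405,.045]]),proj(W,[[.4997,-.0405,.069]]))
im=np.zeros((600,800,3),np.uint8)
im[:,:400]=cv2.resize(W['img'][100:280,200:320],(400,600),interpolation=cv2.INTER_CUBIC)
im[:,400:]=cv2.resize(S['img'][140:260,190:270],(400,600),interpolation=cv2.INTER_CUBIC)
cv2.imwrite('pics/c7.png',im[...,::-1])"
```

```text
[ 0.50664146 -0.09752917  0.15331457] [-0.07967194  0.74945141 -0.32138611] 12.6833
[[250.25135371 194.45295229]
 [250.09380569 202.50910548]] [[258.33680987 125.36135248]]
```

View pics/c7.png

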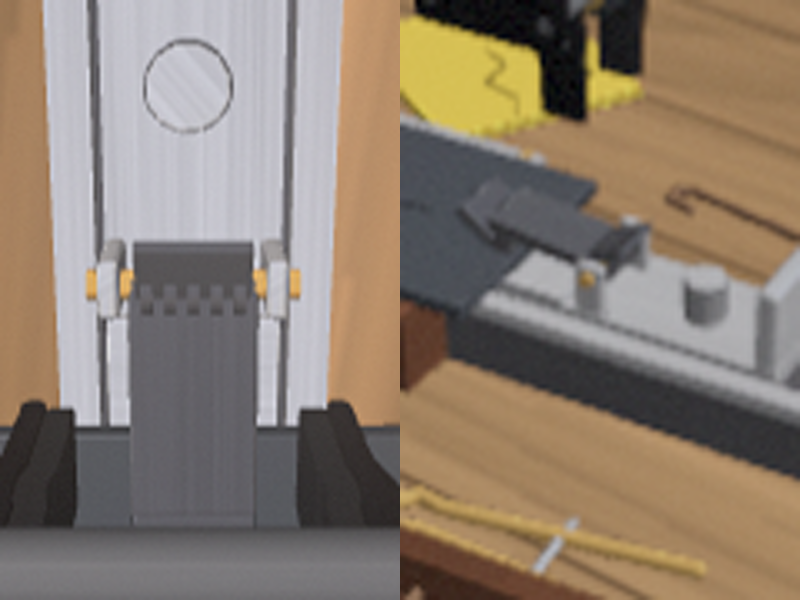

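The final view shows the head upright and seated flat on the clamp: head top at (188,87) in the wrist crop and (706,272) in the scene crop, which matches the predicted seated height. The jaw is still on the slate. Handing in.

```bash
python3 -c "
from h import *
print(r.finish_job())"
```

```text
the job is handed in; nothing more can be done
None
```

I handed the job in at about 12.7 s on the robot's clock; no verdict came back, but the last pictures showed the clamp fully home with its jaw on the slate, the lock pin seated through clamp and track, and the slate still in its bed.

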